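# Set the screw press gap: park the stop pin, close down, back off two turns and hold

### The arm

A 7-joint arm with a two-finger parallel gripper is mounted at the origin on the work surface. World frame = base frame: x ahead of the robot, y to its left, z up, the work surface at z = 0. Lengths are in m, angles in rad, forces in N, time in s.
With the tool pointing down it reaches from about 0.4 to 0.85 m from the base axis. Payload 4.5 kg.
Tool frame: the origin (TCP) lies at the very end of the fingers, on their centre line; the grasp point (between the pads) lies 19 mm behind it; z points along the fingers, y is the line along which they close (so a half turn about z gives the same grasp; the last joint's range is limited). The gripper opens to 88 mm and grips with 3 to 60 N. Pads are 18 mm wide; open, the fingers measure 123 mm over their backs; the gripper's body (75 mm by 187 mm) begins 45 mm behind the grasp point.
Start: joints at [-1.29, 0.689, -0.195, 1.565, 0.157, 0.902, -0.215], TCP at [0.153, 0.606, 0.239] pointing down, gripper open.
Joint ranges: [-3.01, 3.01], [-0.46, 2.08], [-1.47, 1.51], [0.13, 2.56], [-1, 4.14], [0.04, 2.09], [-2.66, 2.66]. Speed limits (rad/s): [2.57, 2.57, 3.14, 3.14, 3.14, 3.14, 3.14].

### API

Orientations are given as a unit quaternion [x, y, z, w].
In Python, from plant import r, eyes, nets gives the robot as it stands.
- The arm moves only by the shell command python3 -m pendant 'ROWS' [FORCE]. ROWS is JSON, a list of rows, each an object of numbers: "claw": the opening, from 0 (shut) to 1 (fully open); "dx", "dy", "dz": the shift along the world's x, y, z in mm; "twist": the turn about the world's z in rad. In form: [{"claw": .., "dx": .., "dy": .., "dz": .., "twist": ..}, ...]. A call has 1 to 8 rows; each row is the pose to reach, as a shift and turn from the pose commanded when the call began; what a row does not reach only later rows make up. A row lasts 1/10 s, in which the tool goes at most 50 mm and 8.59 degrees, less where a joint would pass 70% of its speed; a pose out of reach is approached as far as the arm can. A call with a gripper value outside its range is refused whole. The fingers move at their own pace and stop on an object; FORCE is the grip in N (left out, the last holds). Time passes only in rows, so rows that repeat a pose let the fingers close. It gives the time, the measured TCP pose, the force, the opening and the grip force at its end, in the units of the state.
- r.get_state(): the state, without advancing time (a new reading comes with each control period).
- eyes.snapshot(name): name is "scene" or "top" or "wrist"; returns (picture, depth): 480x640x3 uint8, blue, green, red; 480x640 float32, m along the optical axis (not along the pixel's ray), 0 where there is no reading.
- eyes.camera_info(name): a dict with "K" (3x3 intrinsics, pixels), "D" ([k1, k2, p1, p2, k3] as OpenCV has them; the pictures are not rectified), "world_to_cam" (4x4, takes a point from world to camera coordinates); the wrist camera has in their place "T_tool_cam" (4x4, takes a point from camera to tool coordinates, whose origin is the TCP and whose axes are the flange's). Camera axes: x right, y down, z forward; pixel columns grow to the right and rows downward; lengths in m; the calibration is good to about 2 mm. A picture is of the moment at which its call begins: read the wrist's pose just before it. camera_info takes no time and is no camera call.
- r.finish_job(): hands the job in; it is judged then, once.
Trained networks look in the newest picture that a camera, given by its name, has taken for a name from the list of things; names that differ only in an ending like _2 or _b are one class to them, and where a whole thing is asked for, a point or a joint stands for the part that bears it (a point fixed in the world has none). Each returns a list of dicts, best first, with "confidence" (0 to 1); they miss things now and then, are a little off and sometimes report something else, mostly with a low value. They report only what shows in the picture. A call takes as long as a camera call.
- nets.spot_in(camera, query): "box" ([left, top, width, height] as shares, 0 to 1, of the picture: columns of its width, rows of its height, round what is visible of it).
- nets.place_of(camera, query): "position" ([column, row] as shares, 0 to 1, of the picture: columns of its width, rows of its height: a listed point, or the origin of a listed thing).
The state is a dict: "clock": time; "q": joint angles; "qd": joint speeds; "joint_torque": joint torques, N m; "tool_pos": TCP position; "eef_rot": TCP orientation; "contact_force": force on the tool from outside, world axes, zero at the start; "moment": the same for the moment, N m; "opening": opening from 0.0 (shut) to 1.0 (fully open); "finger_force": force on a finger pad.
Only numpy, scipy, OpenCV 4.12 (cv2) and the standard library are available. Lean on these libraries where they do the work, as an engineer would, in place of code of your own. Each camera call takes 0.05 s, during which the arm holds its last target. There are 200 camera calls.

### The job

Set the gap of the small screw press: draw the steel stop pin straight up out of its bore, hang it upright by its collar in the open notch at the end of the crosshead and let go of it. Then take the crank's black handle, wind it clockwise (seen from above) until the press is fully closed against its stop, and wind it back anticlockwise exactly two full turns. Finish holding the handle there, gripped between the fingers, without letting go, and leave the other things on the bench alone.

Things in the scene. Friction and masses are not known exactly. Their poses are not given: they have to be found in the camera images.
- press: Dark iron screw press fixed to the bench: bed 160 (x) x 250 (y) x 30 mm, two columns, crosshead beam 60 (x) x 240 (y) mm, its flat top 150 mm above the bench, with two 26 mm nuts 7 mm high on it at y = +-95 mm. Origin: centre of the bed's underside; z up, y along the beam from the crank's axis to the bore and the notch. Position and yaw vary
- crank_axis (a point): Point on the vertical crank axis, 164 mm above the bench, mid-height of the arm. The arm is a steel bar 20 mm wide, its top 18 mm above the beam, 70 mm from axis to handle centre; its hub is 32 mm across, top 26 mm above the beam. The crank keeps its height as it turns; the platen below rises 5 mm a turn
- crank (a joint): Crank angle in rad: 0 when the press is fully closed, against a rigid stop, growing anticlockwise seen from above as it opens (6.283 a turn, up to 22). At 0 the handle stands 30 degrees anticlockwise from the press's +x. Friction is about 2 N at the handle; it stays where left. Starts between 2.15 and 6.2; the pin in its bore blocks the arm, so it cannot close
- handle: The crank's upright black plastic handle, 25 mm in diameter (narrower at both ends) and 47 mm high, standing on the end of the arm. It spins freely on its stud, so a gripper need not turn as it winds. Origin: centre of its underside, 20 mm above the beam; z up
- handle_mid (a point): Point on the handle's axis 25 mm above its underside, the height to grip (195 mm above the bench)
- pin: Loose steel stop pin, about 90 g, standing upright: shank 10 mm in diameter and 45 mm long, then a collar 28 mm in diameter and 5 mm thick, then a round grip 18 mm in diameter and 55 mm high (105 mm in all). Origin: centre of the shank's lower end; z up along the pin. At the start its collar rests on the beam, the shank down the bore
- pin_grip (a point): Point on the pin's axis, 88 mm above its lower end: where to grip it
- bore (a point): Mouth of the 12 mm bore for the pin, in the beam's top face, 42 mm from the crank's axis; the bore goes through the 30 mm thick beam
- notch (a point): Place for the parked pin, level with the beam's top, 138 mm from the crank's axis along the press's +y: a slot 14 mm wide between prongs 12 mm thick, from 18 mm before this point to 22 mm beyond it, open at the far end, above and below. The parked pin stands upright, its collar on the prongs, its lower end 45 mm below this point; axes as the press
- wrench: Steel wrench lying near the press, a bystander
- offcut: Flat light wood offcut 70 x 160 x 18 mm beside the press, a bystander
- cclamp: Small C-clamp lying beside the press, about 135 x 115 mm and 16 mm high, a bystander
- reel: Plain steel disc 60 mm in diameter, 22 mm high, near the notch end of the press, a bystander
- thermos: White flask 72 mm in diameter, 200 mm high, a bystander
- screwjar: Jar 70 mm in diameter, 85 mm high, a bystander
- screwdriver: Screwdriver with a black handle, a bystander

How it is judged:
On the way, in this order (a step that is already met when the one before it is completed fails the run):
1. the pin hangs upright in the notch, let go and at rest (x of pin in the frame of notch between -0.006 and 0.006 m and y of pin in the frame of notch between -0.013 and 0.013 m and z of pin in the frame of notch between -0.048 and -0.042 m and angle between pin's own z axis and vertical below 0.12 rad and contact force between the fingers and pin below 0.05 N and linear speed of pin below 0.03 m/s), for 0.2 s.
2. the crank is wound fully closed, against its stop, the pin still parked (value of joint crank below 0.08 rad and x of pin in the frame of notch between -0.006 and 0.006 m and y of pin in the frame of notch between -0.013 and 0.013 m and z of pin in the frame of notch between -0.048 and -0.042 m and angle between pin's own z axis and vertical below 0.12 rad), for 0.1 s.
At the end, for the whole second after the job is handed in: Crank still, 12.57 rad (within 0.25) open from its stop; fingers gripping the handle (axis within 15 mm of the grasp point, over 2 N); pin hanging untouched in the notch, collar on the prongs, within 6 mm across and 13 mm along the slot, tilt under 0.12 rad (all of step 1 and value of joint crank between 12.3164 and 12.8164 rad and velocity of joint crank between -0.15 and 0.15 rad/s and contact force between the fingers and handle above 2 N and horizontal distance between the grasp point and handle_mid below 0.015 m and distance between the grasp point and handle_mid below 0.035 m); the arm keeps its last pose, push and grip.
It fails at once if a bystander is moved more than 30 mm (distance of any of wrench, offcut, cclamp, reel, thermos, screwjar, screwdriver from where it was at the start of the episode above 0.03 m).
It fails at once if the flask or the jar is tipped (angle between any of thermos, screwjar's own z axis and vertical above 0.3 rad).
It also fails if it takes over 72 s, if anything falls off the work surface, if the arm or the gripper's body presses on something with over 40 N, if the wrist force passes 120 N, or if a joint passes its speed limit or range.

## Working session

There is one attempt and no reset: what is moved stays moved. The work goes in short steps, Python scripts to look and compute and a shell command to move; the robot and the scene stay as the last step left them, time stands still between calls to the robot, and variables do not carry over. Pictures are saved under pics/ and viewed, at most 10 in all, crops included, and the job is handed in when it is done.

```bash
mkdir -p pics
cat > h.py <<'E'
import numpy as np, cv2
from plant import r, eyes, nets
from scipy.spatial.transform import Rotation as R
def W2C(cam, st=None):
    ci=eyes.camera_info(cam); K=np.array(ci["K"]);D=np.array(ci["D"])
    if cam=="wrist":
        T=np.eye(4);T[:3,:3]=R.from_quat(st["eef_rot"]).as_matrix();T[:3,3]=st["tool_pos"]
        M=np.linalg.inv(T@np.array(ci["T_tool_cam"]))
    else: M=np.array(ci["world_to_cam"])
    return K,D,M
def onplane(cam,uv,z,st=None):
    K,D,M=W2C(cam,st); p=cv2.undistortPoints(np.array([[uv]],float),K,D)[0,0]
    C=np.linalg.inv(M); d=C[:3,:3]@np.array([p[0],p[1],1]); o=C[:3,3]
    return o+d*(z-o[2])/d[2]
def proj(cam,P,st=None):
    K,D,M=W2C(cam,st); return cv2.projectPoints(np.array(P,float).reshape(-1,3),cv2.Rodrigues(M[:3,:3])[0],M[:3,3],K,D)[0][:,0]
E
python3 - <<'E'
from h import *
s=r.get_state();print(s)
Z=dict(handle_mid=.195,pin_grip=.193,bore=.15,notch=.15,crank_axis=.164,handle=.17,pin=.105,press=0)
for c in ["top","scene"]:
    im,d=eyes.snapshot(c);cv2.imwrite(f"pics/{c}0.png",im)
    for n,z in Z.items():
        o=nets.place_of(c,n)
        for k in o[:2]:
            uv=np.array(k["position"])*[640,480]
            print(c,n,round(k["confidence"],2),uv.round(1),onplane(c,uv,z).round(4))
E
```

```text
{'clock': 0.0, 'q': array([-1.29021556,  0.68999564, -0.19451067,  1.56635798,  0.15731512,
        0.90252157, -0.21510966]), 'qd': array([ 1.06584758e-03, -4.48722758e-04, -7.69977084e-04,  1.03151054e-03,
       -7.55118291e-05,  4.22962818e-04, -6.61009998e-04]), 'joint_torque': array([-8.75432761e-05, -5.27554822e+01, -1.26684532e+00, -1.53422964e+01,
       -5.26514836e-02,  6.74678944e-03,  1.77217908e-04]), 'tool_pos': array([0.1525743 , 0.60542065, 0.23789898]), 'eef_rot': array([ 1.23036138e-01,  9.92401742e-01, -9.43658047e-04, -3.95684128e-05]), 'contact_force': array([ 0.6369598 , -0.19142898,  0.0379581 ]), 'moment': array([ 0.01149569, -0.02020122,  0.01476876]), 'finger_force': 0.0, 'opening': 0.996556492680102}
top handle_mid 0.44 [382.8 239.3] [ 0.5446 -0.1656  0.195 ]
top pin_grip 0.61 [387.3 204.3] [ 0.6259 -0.1795  0.193 ]
top pin_grip 0.4 [333.7 223.9] [ 0.5827 -0.0543  0.193 ]
top bore 0.91 [337.  222.3] [ 0.5927 -0.0637  0.15  ]
top bore 0.25 [381.8 240.7] [ 0.5461 -0.1692  0.15  ]
top notch 0.58 [297.  206.6] [0.6329 0.0313 0.15  ]
top notch 0.26 [330.4 225.6
[... 234 characters left out ...]
0368 0.105 ]
top press 0.89 [346.2 239.4] [ 0.5677 -0.0929  0.    ]
top press 0.55 [388.4 205.4] [ 0.6584 -0.2107  0.    ]
scene handle_mid 0.61 [266.6 230.2] [ 0.5371 -0.1576  0.195 ]
scene pin_grip 0.61 [313.1 242.1] [ 0.592  -0.0543  0.193 ]
scene bore 0.62 [312.3 257.1] [ 0.6011 -0.0582  0.15  ]
scene notch 0.71 [352.5 261.8] [0.632  0.0332 0.15  ]
scene crank_axis 0.59 [352.4 263.1] [0.647  0.0292 0.164 ]
scene crank_axis 0.33 [213.1 262.4] [ 0.5887 -0.2919  0.164 ]
scene handle 0.68 [351.5 261.2] [0.646  0.0271 0.17  ]
scene handle 0.56 [271.  239.4] [ 0.5457 -0.1498  0.17  ]
scene pin 0.47 [314.3 269.4] [ 0.6032 -0.0543  0.105 ]
scene press 0.68 [298.5 284.7] [ 0.563  -0.0909  0.    ]
```

View pics/top0.png

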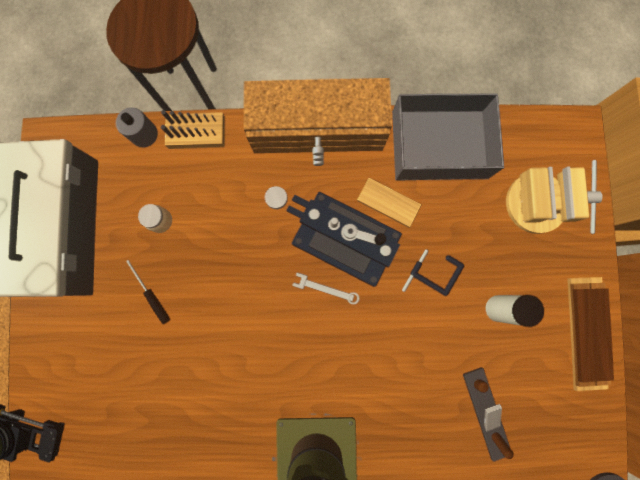

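View pics/scene0.png

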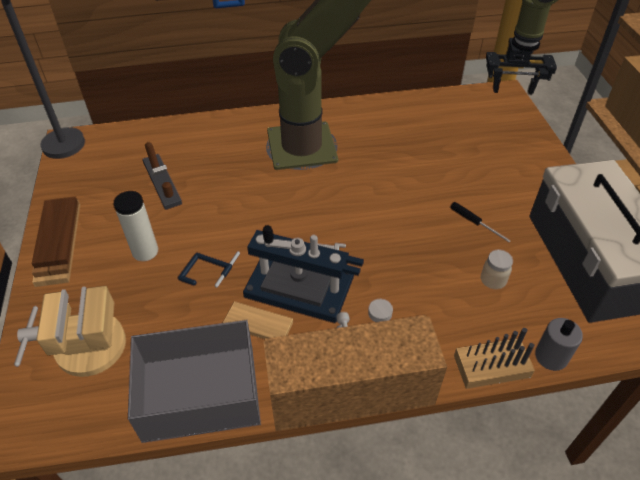

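The top view shows the press yawed about -28°, with the hub at px (350,232), pin (334,224), notch (298,206) and handle (380,240). The crank is therefore at about 4.3 rad. I'll move above it for a wrist look.

```bash
R='{"claw":1,"dx":447,"dy":-645,"dz":142,"twist":-1.81}'; python3 -m pendant '[{"claw":1,"dx":200,"dy":-290,"dz":142,"twist":-0.9},{"claw":1,"dx":200,"dy":-290,"dz":142,"twist":-0.9},{"claw":1,"dx":200,"dy":-290,"dz":142,"twist":-0.9},{"claw":1,"dx":200,"dy":-290,"dz":142,"twist":-0.9},{"claw":1,"dx":200,"dy":-290,"dz":142,"twist":-0.9},{"claw":1,"dx":200,"dy":-290,"dz":142,"twist":-0.9},{"claw":1,"dx":200,"dy":-290,"dz":142,"twist":-0.9},{"claw":1,"dx":200,"dy":-290,"dz":142,"twist":-0.9}]'
```

```text
clock: 1.7
tool_pos: [0.355, 0.3129, 0.3825]
eef_rot: [0.544, 0.839, 0.001, 0.001]
contact_force: [0.6, 0.4, -0.6]
opening: 1.0
finger_force: 0.0
```

```bash
python3 -m pendant '[{"claw":1,"dx":245,"dy":-353,"dz":0,"twist":-0.91},{"claw":1,"dx":245,"dy":-353,"dz":0,"twist":-0.91},{"claw":1,"dx":245,"dy":-353,"dz":0,"twist":-0.91},{"claw":1,"dx":245,"dy":-353,"dz":0,"twist":-0.91},{"claw":1,"dx":245,"dy":-353,"dz":0,"twist":-0.91},{"claw":1,"dx":245,"dy":-353,"dz":0,"twist":-0.91},{"claw":1,"dx":245,"dy":-353,"dz":0,"twist":-0.91},{"claw":1,"dx":245,"dy":-353,"dz":0,"twist":-0.91}]'
python3 -m pendant '[{"claw":1,"dx":0,"dy":0,"dz":0,"twist":0},{"claw":1,"dx":0,"dy":0,"dz":0,"twist":0},{"claw":1,"dx":0,"dy":0,"dz":0,"twist":0}]'
python3 - <<'E'
from h import *
Z=dict(handle_mid=.195,pin_grip=.193,bore=.15,notch=.15,crank_axis=.164,handle=.17)
s=r.get_state();print(s["tool_pos"],s["q"])
im,d=eyes.snapshot("wrist");cv2.imwrite("pics/w1.png",im);np.save("w1d.npy",d)
for n,z in Z.items():
    for k in nets.place_of("wrist",n)[:2]:
        uv=np.array(k["position"])*[640,480]
        print(n,round(k["confidence"],2),uv.round(1),onplane("wrist",uv,z,s).round(4))
E
```

```text
clock: 2.5
tool_pos: [0.5816, -0.0139, 0.3809]
eef_rot: [0.856, 0.516, 0.0, -0.0]
contact_force: [0.2, 0.1, -0.4]
opening: 0.999
finger_force: 0.0
clock: 2.8
tool_pos: [0.5802, -0.011, 0.3806]
eef_rot: [0.856, 0.517, 0.0, -0.001]
contact_force: [0.1, -0.5, -0.2]
opening: 1.001
finger_force: 0.0
[ 0.58024131 -0.01097047  0.38057174] [-0.2742254   0.5067534   0.36841014  1.51017945 -0.19309981  1.16126531
 -0.35501245]
handle_mid 0.61 [363.1 365.1] [ 0.5488 -0.1577  0.195 ]
pin_grip 0.77 [355.8 249.6] [ 0.5925 -0.0545  0.193 ]
bore 0.56 [348.3 230.8] [ 0.5912 -0.049   0.15  ]
notch 0.71 [354.7 131.6] [0.6366 0.0293 0.15  ]
crank_axis 0.61 [351.6 281.7] [ 0.5726 -0.0912  0.164 ]
handle 0.56 [358.7 351.9] [ 0.5464 -0.1586  0.17  ]
```

View pics/w1.png

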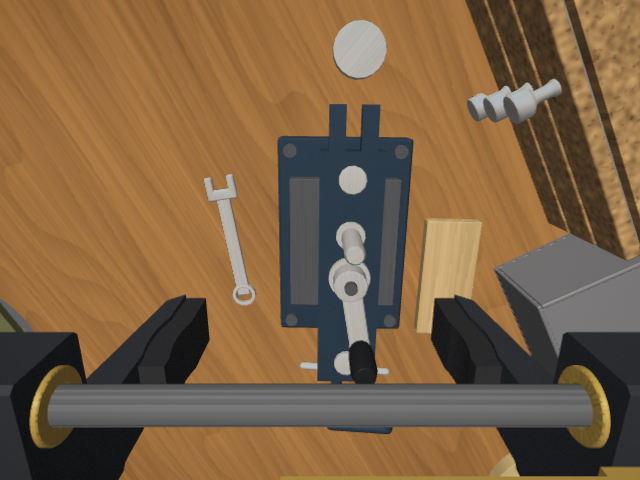

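The wrist view shows the notch slot at px (355,130), nut (353,180), collar (351,235), hub (350,280) and handle (362,362). I'll fit the beam's top face from the depth image.

```bash
cat >> h.py <<'E'
def cloud(cam,d,st=None):
    K,D,M=W2C(cam,st); v,u=np.nonzero(d>0)
    p=cv2.undistortPoints(np.stack([u,v],1).astype(float)[:,None],K,D)[:,0]
    z=d[v,u]; P=np.c_[p*z[:,None],z]; C=np.linalg.inv(M)
    return P@C[:3,:3].T+C[:3,3],np.stack([u,v],1)
E
python3 - <<'E'
from h import *
s=r.get_state(); d=np.load("w1d.npy"); P,uv=cloud("wrist",d,s)
near=np.hypot(P[:,0]-.575,P[:,1]+.08)<.25
h=np.histogram(P[near,2],np.arange(-.01,.24,.004));print([(round(b,3),c) for b,c in zip(h[1],h[0]) if c>100])
yaw=np.radians(-27.7)
for it in range(3):
    c=np.array([.57,-.091]);ex=np.array([np.cos(yaw),np.sin(yaw)]);ey=np.array([-ex[1],ex[0]])
    X=(P[:,:2]-c)@ex;Y=(P[:,:2]-c)@ey
    m=near&(abs(P[:,2]-.15)<.005)&(abs(X)<.045)&(Y>-.14)&(Y<.17)
    bins=np.arange(.0,.115,.004);L=[]
    for b in bins:
        k=m&(Y>=b)&(Y<b+.004)
        if k.sum()>10: L.append((b+.002,X[k].min(),X[k].max()))
    L=np.array(L); a=[np.polyfit(L[:,0],L[:,i],1) for i in (1,2)]
    print(len(L),np.degrees(yaw),a, np.median(L[:,2]-L[:,1]))
    yaw-= (a[0][0]+a[1][0])/2
print("z",np.median(P[m,2]))
for b in np.arange(.115,.168,.004):
    k=m&(Y>=b)&(Y<b+.004); 
    if k.sum()>3:
        x=np.sort(X[k]); g=np.argmax(np.diff(x)); print(round(b,3),k.sum(),x[[0,g,g+1,-1]].round(4))
print("hub etc")
for n,zz,cc,rr in [("hub",.176,(0,0),.03),("nut",.157,(0,.095),.02),("nut-",.157,(0,-.095),.02),("handle",.217,(-.0,-.07),.04),("pintop",.21,(0,.042),.025)]:
    k=(abs(P[:,2]-zz)<.003)&(np.hypot(X-cc[0],Y-cc[1])<rr)
    if k.sum()>5:
        q=np.c_[X,Y][k].astype(np.float32); print(n,k.sum(),cv2.minEnclosingCircle(q),q.mean(0))
E
```

```text
[(np.float64(-0.006), np.int64(2868)), (np.float64(-0.002), np.int64(66180)), (np.float64(0.002), np.int64(1164)), (np.float64(0.006), np.int64(1743)), (np.float64(0.01), np.int64(383)), (np.float64(0.014), np.int64(3120)), (np.float64(0.018), np.int64(3624)), (np.float64(0.022), np.int64(1056)), (np.float64(0.026), np.int64(4488)), (np.float64(0.03), np.int64(2229)), (np.float64(0.034), np.int64(646)), (np.float64(0.038), np.int64(309)), (np.float64(0.042), np.int64(334)), (np.float64(0.046), np.int64(990)), (np.float64(0.05), np.int64(5437)), (np.float64(0.054), np.int64(332)), (np.float64(0.058), np.int64(370)), (np.float64(0.062), np.int64(150)), (np.float64(0.066), np.int64(282)), (np.float64(0.07), np.int64(301)), (np.float64(0.074), np.int64(297)), (np.float64(0.078), np.int64(330)), (np.float64(0.082), np.int64(369)), (np.float64(0.086), np.int64(374)), (np.float64(0.09), np.int64(466)), (np.float64(0.094), np.int64(529)), (np.float64(0.098), np.int64(604)), (np.float64(0.102), np.int64(457)), (np.float64(0.106), np.int64(650)), (np.float64(0.11), np.int64(178)), (np.float64(
[... 1440 characters left out ...]
0.147 175 [-0.0205 -0.0057  0.0082  0.0232]
0.151 167 [-0.0206 -0.0057  0.0083  0.023 ]
0.155 176 [-0.0207 -0.0059  0.0082  0.0227]
0.159 50 [-0.0207 -0.0061  0.0081  0.0225]
hub etc
hub 703 ((0.00121059559751302, 0.0004083174280822277), 0.015925206243991852) [0.00091499 0.00171599]
nut 628 ((0.0013063434744253755, 0.09521906822919846), 0.012943727895617485) [0.00115132 0.09560543]
nut- 279 ((0.00047602737322449684, -0.09445121884346008), 0.013162599876523018) [-0.00262745 -0.09413582]
handle 332 ((0.012923120521008968, -0.06778810173273087), 0.010388201102614403) [ 0.0128693  -0.06639222]
pintop 318 ((0.001316105481237173, 0.042450059205293655), 0.009023229591548443) [0.00100762 0.04295171]
```

```bash
python3 -m pendant '[{"claw":1,"dx":11,"dy":-43,"dz":-40,"twist":-0.014},{"claw":1,"dx":11,"dy":-43,"dz":-80,"twist":-0.014},{"claw":1,"dx":11,"dy":-43,"dz":-120,"twist":-0.014},{"claw":1,"dx":11,"dy":-43,"dz":-120,"twist":-0.014},{"claw":1,"dx":11,"dy":-43,"dz":-120,"twist":-0.014},{"claw":1,"dx":11,"dy":-43,"dz":-120,"twist":-0.014}]' 40
python3 - <<'E'
from h import *
s=r.get_state();print(s["tool_pos"],s["eef_rot"]); im,d=eyes.snapshot("wrist")
P,uv=cloud("wrist",d,s)
k=(abs(P[:,2]-.21)<.003)&(np.hypot(P[:,0]-.5914,P[:,1]+.0543)<.03)
print(k.sum(),cv2.minEnclosingCircle(P[k,:2].astype(np.float32)) if k.sum() else 0)
E
```

```text
clock: 3.75
tool_pos: [0.5934, -0.0554, 0.2632]
eef_rot: [0.86, 0.51, 0.002, 0.001]
contact_force: [-0.3, -0.4, 0.4]
opening: 1.0
finger_force: 0.0
[ 0.59341071 -0.05543019  0.2631966 ] [0.85989388 0.5104676  0.00190396 0.00131042]
754 ((0.5909891128540039, -0.05324111506342888), 0.008875885047018528)
```

```bash
python3 -m pendant '[{"claw":1,"dx":-2,"dy":2,"dz":-40,"twist":0},{"claw":1,"dx":-2,"dy":2,"dz":-75,"twist":0},{"claw":1,"dx":-2,"dy":2,"dz":-89,"twist":0},{"claw":1,"dx":-2,"dy":2,"dz":-89,"twist":0},{"claw":1,"dx":-2,"dy":2,"dz":-89,"twist":0}]'
python3 -m pendant '[{"claw":0,"dx":0,"dy":0,"dz":0,"twist":0},{"claw":0,"dx":0,"dy":0,"dz":0,"twist":0},{"claw":0,"dx":0,"dy":0,"dz":0,"twist":0},{"claw":0,"dx":0,"dy":0,"dz":0,"twist":0},{"claw":0,"dx":0,"dy":0,"dz":0,"twist":0},{"claw":0,"dx":0,"dy":0,"dz":0,"twist":0}]' 40
```

```text
clock: 4.3
tool_pos: [0.5911, -0.0536, 0.1735]
eef_rot: [0.86, 0.51, 0.001, 0.001]
contact_force: [0.6, 0.2, 0.5]
opening: 1.001
finger_force: 0.0
clock: 4.9
tool_pos: [0.5897, -0.0535, 0.1718]
eef_rot: [0.86, 0.51, 0.0, 0.0]
contact_force: [-0.3, -0.0, 0.6]
opening: 0.479
finger_force: 0.0
```

```bash
python3 -m pendant '[{"claw":0,"dx":0,"dy":0,"dz":0,"twist":0},{"claw":0,"dx":0,"dy":0,"dz":0,"twist":0},{"claw":0,"dx":0,"dy":0,"dz":0,"twist":0},{"claw":0,"dx":0,"dy":0,"dz":0,"twist":0},{"claw":0,"dx":0,"dy":0,"dz":0,"twist":0},{"claw":0,"dx":0,"dy":0,"dz":0,"twist":0}]'
```

```text
clock: 5.5
tool_pos: [0.5897, -0.0535, 0.1717]
eef_rot: [0.86, 0.51, 0.0, 0.0]
contact_force: [0.7, -0.6, -1.0]
opening: 0.192
finger_force: 40.0
```

```bash
python3 -m pendant '[{"claw":0,"dx":0,"dy":0,"dz":15,"twist":0},{"claw":0,"dx":0,"dy":0,"dz":30,"twist":0},{"claw":0,"dx":0,"dy":0,"dz":45,"twist":0},{"claw":0,"dx":0,"dy":0,"dz":60,"twist":0},{"claw":0,"dx":0,"dy":0,"dz":68,"twist":0},{"claw":0,"dx":0,"dy":0,"dz":68,"twist":0},{"claw":0,"dx":0,"dy":0,"dz":68,"twist":0}]'
python3 - <<'E'
from h import *
s=r.get_state();print(s["tool_pos"],s["eef_rot"]); im,d=eyes.snapshot("wrist");cv2.imwrite("pics/w2.png",im)
P,uv=cloud("wrist",d,s)
for z in (.276,.222):
    k=(abs(P[:,2]-z)<.004)&(np.hypot(P[:,0]-.59,P[:,1]+.0535)<.02)
    print(z,k.sum(),P[k].mean(0) if k.sum() else 0)
b=[.5713,-.0912];a=np.radians(-28.49);ex=np.array([np.cos(a),np.sin(a)]);ey=np.array([-ex[1],ex[0]])
X=(P[:,:2]-b)@ex;Y=(P[:,:2]-b)@ey
for y in np.arange(.125,.16,.006):
    k=(abs(P[:,2]-.15)<.005)&(abs(X)<.03)&(abs(Y-y)<.003)
    if k.sum()>5: x=np.sort(X[k]);g=np.argmax(np.diff(x));print(round(y,3),x[[0,g,g+1,-1]].round(4))
E
```

```text
clock: 6.2
tool_pos: [0.5894, -0.0533, 0.2392]
eef_rot: [0.86, 0.51, -0.0, -0.0]
contact_force: [-0.7, 0.5, -1.6]
opening: 0.191
finger_force: 40.0
[ 0.58936801 -0.05333203  0.23923636] [ 8.60021919e-01  5.10256929e-01 -2.84009367e-04 -2.90733976e-04]
0.276 2519 [ 0.59300296 -0.04829895  0.27591359]
0.222 1154 [ 0.59433502 -0.04607335  0.22174989]
0.125 [-0.0227 -0.0079  0.0065  0.0212]
0.131 [-0.0227 -0.0078  0.0065  0.021 ]
0.137 [-0.0228 -0.0078  0.0064  0.021 ]
0.143 [-0.0226 -0.0077  0.0064  0.0212]
0.149 [-0.0227 -0.0078  0.0064  0.0212]
0.155 [-0.0227 -0.0081  0.0063  0.0209]
```

View pics/w2.png

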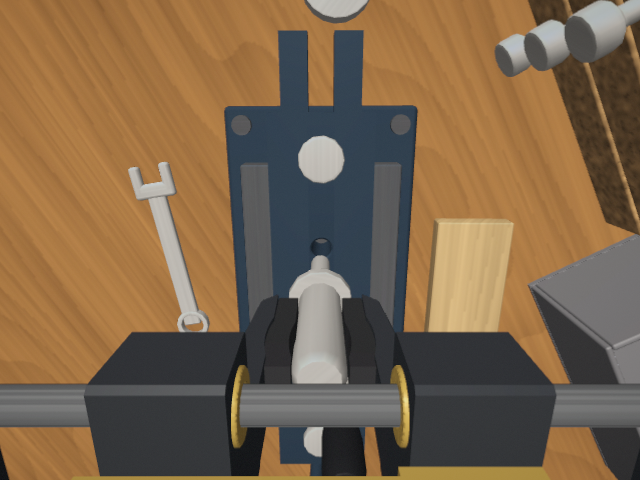

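The pin is drawn clear: bore empty at px (321,246), slot centred at column ~321, and collar and shank also at ~321, so it's aligned laterally. Next is 96 mm along press +y.

```bash
python3 -m pendant '[{"claw":0,"dx":10,"dy":18,"dz":0,"twist":0},{"claw":0,"dx":23,"dy":42,"dz":0,"twist":0},{"claw":0,"dx":36,"dy":66,"dz":0,"twist":0},{"claw":0,"dx":46,"dy":84,"dz":0,"twist":0},{"claw":0,"dx":46,"dy":84,"dz":0,"twist":0},{"claw":0,"dx":46,"dy":84,"dz":0,"twist":0},{"claw":0,"dx":46,"dy":84,"dz":0,"twist":0}]'
cat > al.py <<'E'
from h import *
import sys
s=r.get_state();t=s["tool_pos"];print(t,s["eef_rot"]); im,d=eyes.snapshot("wrist");cv2.imwrite(sys.argv[1],im)
P,uv=cloud("wrist",d,s)
b=[.5713,-.0912];a=np.radians(-28.49);ex=np.array([np.cos(a),np.sin(a)]);ey=np.array([-ex[1],ex[0]])
X=(P[:,:2]-b)@ex;Y=(P[:,:2]-b)@ey
print("tool XY",(t[:2]-b)@ex,(t[:2]-b)@ey)
for y in np.arange(.125,.162,.004):
    k=(abs(P[:,2]-.15)<.004)&(abs(X)<.03)&(abs(Y-y)<.002)
    if k.sum()>5: x=np.sort(X[k]);g=np.argmax(np.diff(x));print(round(y,3),x[[0,g,g+1,-1]].round(4),"slot",(x[g]+x[g+1])/2)
for dz in np.arange(-.068,.04,.006):   # pin slices by height relative to tcp
    k=(abs(P[:,2]-t[2]-dz)<.003)&(np.hypot(X-(t[:2]-b)@ex,Y-(t[:2]-b)@ey)<.018)
    if k.sum()>8: print("h",round(t[2]+dz,3),k.sum(),"X",X[k].min().round(4),X[k].max().round(4),"Ymax",Y[k].max().round(4))
E
python3 al.py pics/w3.png
```

```text
clock: 6.95
tool_pos: [0.6349, 0.0285, 0.2394]
eef_rot: [0.861, 0.509, -0.001, 0.0]
contact_force: [0.7, -0.0, -0.9]
opening: 0.189
finger_force: 40.0
[0.63487521 0.02849358 0.23937405] [ 8.60624848e-01  5.09238509e-01 -9.66493596e-04  2.77872129e-04]
tool XY -0.0012182087040619343 0.13552444792152382
0.125 [-0.0228 -0.0081  0.0064  0.021 ] slot -0.000891496595775817
0.129 [-0.0227 -0.0081  0.0063  0.0209] slot -0.0008507161998767506
0.133 [-0.0226 -0.008   0.0064  0.0209] slot -0.0008330225673115208
0.137 [-0.0224 -0.008   0.0063  0.0208] slot -0.0008098691927551473
0.141 [-0.023  -0.0079  0.0063  0.0207] slot -0.0007741996560769516
0.145 [-0.0228 -0.0078  0.0063  0.0212] slot -0.0007625654971521608
0.149 [-0.0227 -0.0078  0.0063  0.0212] slot -0.0007750465868597432
0.153 [-0.0224 -0.0078  0.0063  0.021 ] slot -0.000762139355430761
0.157 [-0.0229 -0.0083  0.0063  0.021 ] slot -0.0009875693602521005
0.161 [-0.0227 -0.0082  0.0063  0.021 ] slot -0.0009955160920332457
h 0.177 60 X -0.005 0.0041 Ymax 0.141
h 0.183 72 X -0.0049 0.0045 Ymax 0.1412
h 0.189 65 X -0.0048 0.0044 Ymax 0.1412
h 0.195 20 X -0.0026 0.0018 Ymax 0.1415
h 0.219 877 X -0.0135 0.0129 Ymax 0.1501
h 0.225 378 X -0.0134 0.0122 Ymax 0.1495
h 0.231 256 X -0.0091 0.008 Ymax 0.1452
h 0.237 342 X -0.0159 0.0141 Ymax 0.1462
h 0.243 583 X -0.0164 0.0138 Ymax 0.1466
h 0.249 652 X -0.0163 0.0139 Ymax 0.1466
h 0.255 748 X -0.0161 0.014 Ymax 0.1464
h 0.261 997 X -0.0163 0.0137 Ymax 0.1465
h 0.267 888 X -0.0162 0.0139 Ymax 0.1466
h 0.273 1439 X -0.0162 0.0144 Ymax 0.1467
```

View pics/w3.png

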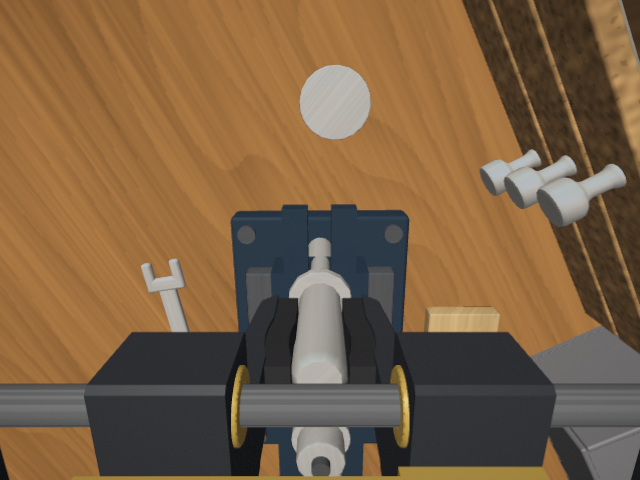

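The pin is centred on the slot within 0.5 mm (shank px (320,250) over slot at column 319), so I'll lower it.

```bash
python3 -m pendant '[{"claw":0,"dx":0,"dy":1,"dz":-15,"twist":0},{"claw":0,"dx":0,"dy":1,"dz":-30,"twist":0},{"claw":0,"dx":0,"dy":1,"dz":-42,"twist":0},{"claw":0,"dx":0,"dy":1,"dz":-54,"twist":0},{"claw":0,"dx":0,"dy":1,"dz":-62,"twist":0},{"claw":0,"dx":0,"dy":1,"dz":-67,"twist":0},{"claw":0,"dx":0,"dy":1,"dz":-67,"twist":0}]'; python3 al.py pics/w4.png
```

```text
clock: 7.7
tool_pos: [0.6358, 0.0313, 0.1725]
eef_rot: [0.86, 0.51, -0.0, 0.0]
contact_force: [-0.1, 0.9, -1.7]
opening: 0.19
finger_force: 40.0
[0.63575973 0.03133755 0.172453  ] [ 8.60103235e-01  5.10120001e-01 -9.16783002e-05  3.41569694e-05]
tool XY -0.001797389641405361 0.1384459313606955
0.137 [-0.0196 -0.015   0.013   0.021 ] slot -0.0009889736973565004
0.141 [-0.0225 -0.0102  0.007   0.0211] slot -0.0015891526401379005
0.145 [-0.0228 -0.0088  0.0083  0.0213] slot -0.00026605902904091976
0.149 [-0.0227  0.0002  0.0036  0.0212] slot 0.0018632477483773583
0.153 [-0.0225  0.0049  0.0062  0.0211] slot 0.005553290485887787
0.157 [-0.0229 -0.008   0.0062  0.021 ] slot -0.0008887745139592156
0.161 [-0.0228 -0.008   0.0062  0.0214] slot -0.0008734116571478901
h 0.11 59 X -0.0055 0.004 Ymax 0.1444
h 0.116 71 X -0.0055 0.0039 Ymax 0.1441
h 0.122 69 X -0.0053 0.0033 Ymax 0.1441
h 0.128 18 X -0.0032 0.0018 Ymax 0.1442
h 0.14 9 X 0.0062 0.0063 Ymax 0.1515
h 0.146 492 X -0.0196 0.0157 Ymax 0.1552
h 0.152 1102 X -0.0194 0.0161 Ymax 0.1548
h 0.158 427 X -0.014 0.0121 Ymax 0.1528
h 0.164 257 X -0.0098 0.0076 Ymax 0.1482
h 0.17 355 X -0.0165 0.0131 Ymax 0.1489
h 0.176 584 X -0.017 0.0132 Ymax 0.1493
h 0.182 642 X -0.0169 0.0132 Ymax 0.1493
h 0.188 756 X -0.0168 0.0133 Ymax 0.1494
h 0.194 1007 X -0.017 0.0135 Ymax 0.1492
h 0.2 889 X -0.0169 0.0132 Ymax 0.1493
h 0.206 1431 X -0.0168 0.0136 Ymax 0.1495
```

```bash
python3 -m pendant '[{"claw":0,"dx":0,"dy":0,"dz":-1,"twist":0},{"claw":0.3,"dx":0,"dy":0,"dz":-1,"twist":0},{"claw":0.6,"dx":0,"dy":0,"dz":-1,"twist":0},{"claw":0.6,"dx":0,"dy":0,"dz":-1,"twist":0},{"claw":0.6,"dx":0,"dy":0,"dz":-1,"twist":0},{"claw":0.6,"dx":0,"dy":0,"dz":-1,"twist":0},{"claw":0.6,"dx":0,"dy":0,"dz":-1,"twist":0},{"claw":0.6,"dx":0,"dy":0,"dz":-1,"twist":0}]'
python3 -m pendant '[{"claw":0.7,"dx":0,"dy":0,"dz":25,"twist":0},{"claw":0.7,"dx":0,"dy":0,"dz":60,"twist":0},{"claw":0.7,"dx":0,"dy":0,"dz":90,"twist":0},{"claw":0.7,"dx":0,"dy":0,"dz":90,"twist":0},{"claw":0.7,"dx":0,"dy":0,"dz":90,"twist":0}]'
cat >> h.py <<'E'
B=np.array([.5713,-.0912]);A=np.radians(-28.49);EX=np.array([np.cos(A),np.sin(A)]);EY=np.array([-EX[1],EX[0]])
def circ(P,c,z,rr=.025):
    k=(abs(P[:,2]-z)<.003)&(np.hypot(*(P[:,:2]-c).T)<rr)
    return (k.sum(),)+(cv2.minEnclosingCircle(P[k,:2].astype(np.float32)) if k.sum()>4 else (0,0))
E
python3 - <<'E'
from h import *
s=r.get_state();t=s["tool_pos"];print(t); im,d=eyes.snapshot("wrist")
cv2.imwrite("pics/w5.png",im)
P,uv=cloud("wrist",d,s)
n=B+.138*EY-.0008*EX
for nm,z in (("top",.21),("collar",.155)):
    k,c,rr=circ(P,n,z); c=np.array(c)-B; print(nm,k,"X",c@EX,"Y",c@EY,rr)
for c in("top","scene"):
    im,d=eyes.snapshot(c);P,uv=cloud(c,d);h=B+.0117*EX-.0682*EY
    print(c,"handle",circ(P,h,.217),h)
E
```

```text
clock: 8.55
tool_pos: [0.6357, 0.0315, 0.1718]
eef_rot: [0.86, 0.51, 0.0, 0.0]
contact_force: [-1.0, 0.5, -0.4]
opening: 0.601
finger_force: 0.0
clock: 9.05
tool_pos: [0.6359, 0.0315, 0.2622]
eef_rot: [0.86, 0.51, 0.001, 0.0]
contact_force: [-0.2, 0.4, -1.4]
opening: 0.7
finger_force: 0.0
[0.63586357 0.03154817 0.26216819]
top 763 X -0.0008477082300282649 Y 0.13954632047835344 0.008811059407889843
collar 622 X -0.000869111145355343 Y 0.13942806178610007 0.013924497179687023
top handle (np.int64(59), (0.5449560284614563, -0.1575310379266739), 0.010442089289426804) [ 0.54905137 -0.15672197]
scene handle (np.int64(40), (0.5507527589797974, -0.1574324071407318), 0.012412108480930328) [ 0.54905137 -0.15672197]
```

```bash
python3 -m pendant '[{"claw":0.8,"dx":-20,"dy":-44,"dz":0,"twist":0},{"claw":0.8,"dx":-40,"dy":-88,"dz":0,"twist":0},{"claw":0.8,"dx":-60,"dy":-132,"dz":0,"twist":0},{"claw":0.8,"dx":-80,"dy":-174,"dz":0,"twist":0},{"claw":0.8,"dx":-87,"dy":-188,"dz":0,"twist":0},{"claw":0.8,"dx":-87,"dy":-188,"dz":0,"twist":0},{"claw":0.8,"dx":-87,"dy":-188,"dz":0,"twist":0}]'
python3 - <<'E'
from h import *
s=r.get_state();t=s["tool_pos"];print(t,s["q"].round(2)); im,d=eyes.snapshot("wrist")
P,uv=cloud("wrist",d,s);h=B+.0117*EX-.0682*EY
print("handle",circ(P,h,.217),"hub",circ(P,B,.176),"pintop",circ(P,B+.138*EY,.21))
E
```

```text
clock: 9.9
tool_pos: [0.5493, -0.1547, 0.2611]
eef_rot: [0.86, 0.511, 0.0, -0.001]
contact_force: [0.4, 0.5, -0.2]
opening: 0.802
finger_force: 0.0
[ 0.5493086  -0.15470555  0.26105715] [ 0.01  0.61  0.32  1.72 -0.24  0.85 -0.07]
handle (np.int64(1169), (0.5488351583480835, -0.15662416815757751), 0.010448120534420013) hub (np.int64(2240), (0.5709939002990723, -0.09053182601928711), 0.015958359465003014) pintop (np.int64(0), 0, 0)
```

```bash
python3 -m pendant '[{"claw":0.8,"dx":-0.5,"dy":-2,"dz":-35,"twist":0},{"claw":0.8,"dx":-0.5,"dy":-2,"dz":-70,"twist":0},{"claw":0.8,"dx":-0.5,"dy":-2,"dz":-84,"twist":0},{"claw":0.8,"dx":-0.5,"dy":-2,"dz":-84,"twist":0},{"claw":0.4,"dx":-0.5,"dy":-2,"dz":-84,"twist":0},{"claw":0.2,"dx":-0.5,"dy":-2,"dz":-84,"twist":0},{"claw":0.2,"dx":-0.5,"dy":-2,"dz":-84,"twist":0},{"claw":0.2,"dx":-0.5,"dy":-2,"dz":-84,"twist":0}]' 20
python3 -m pendant '[{"claw":0.1,"dx":0,"dy":0,"dz":0,"twist":0},{"claw":0.1,"dx":0,"dy":0,"dz":0,"twist":0},{"claw":0.1,"dx":0,"dy":0,"dz":0,"twist":0},{"claw":0.1,"dx":0,"dy":0,"dz":0,"twist":0},{"claw":0.1,"dx":0,"dy":0,"dz":0,"twist":0}]' 20
```

```text
clock: 10.75
tool_pos: [0.5488, -0.1585, 0.1786]
eef_rot: [0.86, 0.51, 0.001, 0.001]
contact_force: [-0.5, -0.3, -0.6]
opening: 0.465
finger_force: 0.0
clock: 11.25
tool_pos: [0.5482, -0.1585, 0.1779]
eef_rot: [0.86, 0.51, 0.0, -0.0]
contact_force: [-2.0, 1.1, 3.2]
opening: 0.274
finger_force: 20.0
```

Run:
```python
import numpy as np
# handle angle in world deg; print cumulative deltas per call
def tab(a0,step,n=8):
    a=np.radians(a0+step*np.arange(n+1)); return [(int(round(70*(np.cos(x)-np.cos(a[0])))),int(round(70*(np.sin(x)-np.sin(a[0]))))) for x in a[1:]]
print("CW");a=251.4
while a>1.6: n=8 ;print(a,tab(a,-15.6125));a-=8*15.6125
print("CCW from 1.51")
for k in range(3): print(k,tab(1.51+120*k,15))
```

```text
CW
251.4 [(-17, 8), (-31, 21), (-41, 37), (-47, 55), (-47, 74), (-42, 93), (-33, 109), (-19, 123)]
126.5 [(17, 9), (35, 13), (54, 13), (72, 7), (88, -4), (100, -18), (109, -36), (112, -54)]
CCW from 1.51
0 [(-3, 18), (-10, 35), (-22, 49), (-37, 60), (-54, 66), (-72, 68), (-90, 65), (-107, 58)]
1 [(-14, -12), (-25, -26), (-31, -43), (-33, -62), (-31, -80), (-23, -96), (-12, -110), (3, -121)]
2 [(17, -7), (35, -8), (53, -6), (70, 2), (84, 13), (95, 28), (101, 45), (103, 63)]
```

```bash
python3 -m pendant '[{"claw":0.1,"dx":-17,"dy":8,"dz":0,"twist":0},{"claw":0.1,"dx":-31,"dy":21,"dz":0,"twist":0},{"claw":0.1,"dx":-41,"dy":37,"dz":0,"twist":0},{"claw":0.1,"dx":-47,"dy":55,"dz":0,"twist":0},{"claw":0.1,"dx":-47,"dy":74,"dz":0,"twist":0},{"claw":0.1,"dx":-42,"dy":93,"dz":0,"twist":0},{"claw":0.1,"dx":-33,"dy":109,"dz":0,"twist":0},{"claw":0.1,"dx":-19,"dy":123,"dz":0,"twist":0}]' 20
python3 -m pendant '[{"claw":0.1,"dx":0,"dy":0,"dz":0,"twist":0},{"claw":0.1,"dx":0,"dy":0,"dz":0,"twist":0}]'
```

```text
clock: 12.05
tool_pos: [0.5281, -0.0352, 0.1779]
eef_rot: [0.86, 0.51, -0.001, -0.0]
contact_force: [-0.0, -3.4, 1.6]
opening: 0.275
finger_force: 20.0
clock: 12.25
tool_pos: [0.5293, -0.0345, 0.1779]
eef_rot: [0.86, 0.511, 0.0, -0.0]
contact_force: [-1.0, 3.9, 5.2]
opening: 0.273
finger_force: 20.0
```

```bash
python3 -m pendant '[{"claw":0.1,"dx":17,"dy":9,"dz":0,"twist":0},{"claw":0.1,"dx":35,"dy":13,"dz":0,"twist":0},{"claw":0.1,"dx":54,"dy":13,"dz":0,"twist":0},{"claw":0.1,"dx":72,"dy":7,"dz":0,"twist":0},{"claw":0.1,"dx":88,"dy":-4,"dz":0,"twist":0},{"claw":0.1,"dx":100,"dy":-18,"dz":0,"twist":0},{"claw":0.1,"dx":109,"dy":-36,"dz":0,"twist":0},{"claw":0.1,"dx":112,"dy":-54,"dz":0,"twist":0}]'
python3 -m pendant '[{"claw":0.1,"dx":0,"dy":-2,"dz":0,"twist":0},{"claw":0.1,"dx":0,"dy":-3,"dz":0,"twist":0},{"claw":0.1,"dx":0,"dy":-3,"dz":0,"twist":0},{"claw":0.1,"dx":0,"dy":-3,"dz":0,"twist":0}]'
```

```text
clock: 13.05
tool_pos: [0.6394, -0.0911, 0.1778]
eef_rot: [0.86, 0.509, -0.001, -0.001]
contact_force: [-13.7, 18.6, 11.5]
opening: 0.282
finger_force: 20.0
clock: 13.45
tool_pos: [0.6382, -0.0923, 0.1777]
eef_rot: [0.86, 0.51, -0.002, -0.003]
contact_force: [-4.5, 4.0, 7.8]
opening: 0.274
finger_force: 20.0
```

```bash
python3 -m pendant '[{"claw":0.1,"dx":0,"dy":-2,"dz":0,"twist":0},{"claw":0.1,"dx":0,"dy":-3,"dz":0,"twist":0},{"claw":0.1,"dx":0,"dy":-3,"dz":0,"twist":0}]'
cat > ck.py <<'E'
from h import *
import sys
s=r.get_state();t=s["tool_pos"];im,d=eyes.snapshot("wrist");cv2.imwrite(sys.argv[1],im)
P,uv=cloud("wrist",d,s);hub=B
k=(abs(P[:,2]-.217)<.004)&(np.hypot(*(P[:,:2]-t[:2]).T)<.03)
print("force",s["contact_force"].round(1),"tool ang",np.degrees(np.arctan2(*(t[:2]-B)[::-1])).round(1),np.hypot(*(t[:2]-B)).round(4))
print("handle pts",k.sum(), circ(P,t[:2],.217,.02),"tool",t)
n=B+.138*EY-.0008*EX
print("pin",circ(P,n,.21),n,"hub",circ(P,B,.176))
# arm direction: points at arm top .168
v=P[:,:2]-B;rad=np.hypot(*v.T);k=(abs(P[:,2]-.168)<.003)&(rad>.02)&(rad<.06)
if k.sum()>20: m=v[k].mean(0);print("arm",k.sum(),np.degrees(np.arctan2(m[1],m[0])))
E
python3 ck.py pics/w6.png
```

```text
clock: 13.75
tool_pos: [0.6382, -0.0924, 0.1777]
eef_rot: [0.86, 0.51, -0.001, -0.004]
contact_force: [-5.5, 8.0, 9.9]
opening: 0.269
finger_force: 20.0
force [-5.5  8.   9.9] tool ang -1.1 0.0669
handle pts 4383 (np.int64(3050), (0.6422750949859619, -0.08504298329353333), 0.017952267080545425) tool [ 0.6382221  -0.09243442  0.1777136 ]
pin (np.int64(1086), (0.6361088752746582, 0.02799249440431595), 0.00836736150085926) [0.63642362 0.03046986] hub (np.int64(0), 0, 0)
arm 339 15.96572048604295
```

View pics/w6.png

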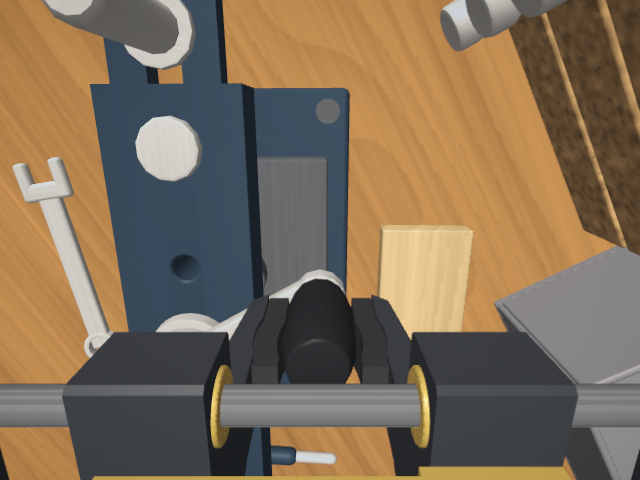

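The handle is still between the fingers (px 320,340), with the arm pointing roughly along press +30° and the pin parked. I'll check the handle's actual angle.

Run:
```python
from h import *
s=r.get_state();t=s["tool_pos"];im,d=eyes.snapshot("wrist");P,uv=cloud("wrist",d,s)
u,v=uv.T
box=(u>285)&(u<356)&(v>270)&(v<385)
print("z max",np.percentile(P[box,2],[50,90,99]))
for z0 in (.214,.216,.218):
    k=box&(abs(P[:,2]-z0)<.0015)
    if k.sum()>20: c,rr=cv2.minEnclosingCircle(P[k,:2].astype(np.float32));w=np.array(c)-[.571,-.0907];print(z0,k.sum(),c,rr,np.degrees(np.arctan2(w[1],w[0])),np.hypot(*w))
# handle body slices: X' centre (perp to view)
for z0 in (.185,.195,.205):
    k=box&(abs(P[:,2]-z0)<.002);print(z0,k.sum(),((P[k,:2]-B)@EX).min(),((P[k,:2]-B)@EX).max(),((P[k,:2]-B)@EY).max())
print("handle expected at 0:",.07*np.cos(np.radians(30)),.07*np.sin(np.radians(30)),"tool",(t[:2]-B)@EX,(t[:2]-B)@EY)
```

```text
z max [0.20653603 0.21595219 0.21722681]
0.214 1501 (0.6410620808601379, -0.08803710341453552) 0.010976086370646954 2.1766314869271843 0.07011266784738256
0.216 2405 (0.641434907913208, -0.08787930756807327) 0.010337447747588158 2.293287003129822 0.07049136513458672
0.218 212 (0.6424217820167542, -0.0866256058216095) 0.009250630624592304 3.265010184336953 0.07153790348039042
0.185 301 0.0479308655376724 0.07349685118502863 0.04824155777190708
0.195 358 0.04882065129747047 0.07298420972335244 0.048271277347611996
0.205 515 0.049717472723120576 0.07206892937208548 0.04827356423749445
handle expected at 0: 0.06062177826491071 0.034999999999999996 tool 0.05937295218559635 0.03088450825647313
```

The press is closed: the handle sits at 2.2° against an expected 1.5°, with the handle slipped about 5 mm in the pads. I'll recentre and regrip harder before winding back.

```bash
python3 -m pendant '[{"claw":0.4,"dx":0,"dy":0,"dz":0,"twist":0},{"claw":0.4,"dx":0,"dy":3,"dz":0,"twist":0},{"claw":0.4,"dx":0,"dy":6.5,"dz":0,"twist":0},{"claw":0.4,"dx":0,"dy":6.5,"dz":0,"twist":0},{"claw":0.4,"dx":0,"dy":6.5,"dz":0,"twist":0}]' 50
python3 -m pendant '[{"claw":0.1,"dx":0,"dy":0,"dz":0,"twist":0},{"claw":0.1,"dx":0,"dy":0,"dz":0,"twist":0},{"claw":0.1,"dx":0,"dy":0,"dz":0,"twist":0},{"claw":0.1,"dx":0,"dy":0,"dz":0,"twist":0},{"claw":0.1,"dx":0,"dy":0,"dz":0,"twist":0}]' 50
python3 - <<'E'
from h import *
s=r.get_state();t=s["tool_pos"];im,d=eyes.snapshot("wrist");P,uv=cloud("wrist",d,s)
u,v=uv.T
box=(u>285)&(u<356)&(v>270)&(v<400)
k=box&(abs(P[:,2]-.216)<.0015);c,rr=cv2.minEnclosingCircle(P[k,:2].astype(np.float32));w=np.array(c)-[.571,-.0907];print(k.sum(),c,rr,np.degrees(np.arctan2(w[1],w[0])),np.hypot(*w),t)
E
```

```text
clock: 14.35
tool_pos: [0.6412, -0.0893, 0.1775]
eef_rot: [0.86, 0.51, -0.0, 0.0]
contact_force: [0.3, -0.5, 0.2]
opening: 0.398
finger_force: 0.0
clock: 14.85
tool_pos: [0.6401, -0.0887, 0.1775]
eef_rot: [0.86, 0.51, -0.001, -0.001]
contact_force: [-4.8, 1.0, 2.8]
opening: 0.268
finger_force: 50.0
1677 (0.6415351033210754, -0.08779088407754898) 0.010119110345840454 2.3617410880572662 0.07059506892103054 [ 0.64014273 -0.08873415  0.17754855]
```

```bash
python3 -m pendant '[{"claw":0.1,"dx":-3,"dy":18,"dz":0,"twist":0},{"claw":0.1,"dx":-10,"dy":35,"dz":0,"twist":0},{"claw":0.1,"dx":-22,"dy":49,"dz":0,"twist":0},{"claw":0.1,"dx":-37,"dy":60,"dz":0,"twist":0},{"claw":0.1,"dx":-54,"dy":66,"dz":0,"twist":0},{"claw":0.1,"dx":-72,"dy":68,"dz":0,"twist":0},{"claw":0.1,"dx":-90,"dy":65,"dz":0,"twist":0},{"claw":0.1,"dx":-107,"dy":58,"dz":0,"twist":0}]'
python3 -m pendant '[{"claw":0.1,"dx":-14,"dy":-12,"dz":0,"twist":0},{"claw":0.1,"dx":-25,"dy":-26,"dz":0,"twist":0},{"claw":0.1,"dx":-31,"dy":-43,"dz":0,"twist":0},{"claw":0.1,"dx":-33,"dy":-62,"dz":0,"twist":0},{"claw":0.1,"dx":-31,"dy":-80,"dz":0,"twist":0},{"claw":0.1,"dx":-23,"dy":-96,"dz":0,"twist":0},{"claw":0.1,"dx":-12,"dy":-110,"dz":0,"twist":0},{"claw":0.1,"dx":3,"dy":-121,"dz":0,"twist":0}]'
```

```text
clock: 15.7
tool_pos: [0.5355, -0.0297, 0.1777]
eef_rot: [0.859, 0.511, 0.002, 0.001]
contact_force: [5.0, -4.0, -8.7]
opening: 0.268
finger_force: 50.0
clock: 16.5
tool_pos: [0.5364, -0.1521, 0.1776]
eef_rot: [0.86, 0.51, -0.001, -0.001]
contact_force: [-1.0, 2.3, -0.4]
opening: 0.262
finger_force: 50.0
```

```bash
python3 -m pendant '[{"claw":0.1,"dx":17,"dy":-7,"dz":0,"twist":0},{"claw":0.1,"dx":35,"dy":-8,"dz":0,"twist":0},{"claw":0.1,"dx":53,"dy":-6,"dz":0,"twist":0},{"claw":0.1,"dx":70,"dy":2,"dz":0,"twist":0},{"claw":0.1,"dx":84,"dy":13,"dz":0,"twist":0},{"claw":0.1,"dx":95,"dy":28,"dz":0,"twist":0},{"claw":0.1,"dx":101,"dy":45,"dz":0,"twist":0},{"claw":0.1,"dx":103,"dy":63,"dz":0,"twist":0}]'
python3 -m pendant '[{"claw":0.1,"dx":-3,"dy":18,"dz":0,"twist":0},{"claw":0.1,"dx":-10,"dy":35,"dz":0,"twist":0},{"claw":0.1,"dx":-22,"dy":49,"dz":0,"twist":0},{"claw":0.1,"dx":-37,"dy":60,"dz":0,"twist":0},{"claw":0.1,"dx":-54,"dy":66,"dz":0,"twist":0},{"claw":0.1,"dx":-72,"dy":68,"dz":0,"twist":0},{"claw":0.1,"dx":-90,"dy":65,"dz":0,"twist":0},{"claw":0.1,"dx":-107,"dy":58,"dz":0,"twist":0}]'
```

```text
clock: 17.3
tool_pos: [0.6402, -0.0879, 0.1776]
eef_rot: [0.86, 0.51, -0.0, 0.0]
contact_force: [-6.0, -2.8, 1.5]
opening: 0.267
finger_force: 50.0
clock: 18.1
tool_pos: [0.5346, -0.0302, 0.1778]
eef_rot: [0.86, 0.511, 0.002, 0.002]
contact_force: [6.0, -6.1, -11.7]
opening: 0.263
finger_force: 50.0
```

```bash
python3 -m pendant '[{"claw":0.1,"dx":-14,"dy":-12,"dz":0,"twist":0},{"claw":0.1,"dx":-25,"dy":-26,"dz":0,"twist":0},{"claw":0.1,"dx":-31,"dy":-43,"dz":0,"twist":0},{"claw":0.1,"dx":-33,"dy":-62,"dz":0,"twist":0},{"claw":0.1,"dx":-31,"dy":-80,"dz":0,"twist":0},{"claw":0.1,"dx":-23,"dy":-96,"dz":0,"twist":0},{"claw":0.1,"dx":-12,"dy":-110,"dz":0,"twist":0},{"claw":0.1,"dx":3,"dy":-121,"dz":0,"twist":0}]'
python3 -m pendant '[{"claw":0.1,"dx":17,"dy":-7,"dz":0,"twist":0},{"claw":0.1,"dx":35,"dy":-8,"dz":0,"twist":0},{"claw":0.1,"dx":53,"dy":-6,"dz":0,"twist":0},{"claw":0.1,"dx":70,"dy":2,"dz":0,"twist":0},{"claw":0.1,"dx":84,"dy":13,"dz":0,"twist":0},{"claw":0.1,"dx":95,"dy":28,"dz":0,"twist":0},{"claw":0.1,"dx":101,"dy":45,"dz":0,"twist":0},{"claw":0.1,"dx":103,"dy":63,"dz":0,"twist":0}]'
python3 -m pendant '[{"claw":0.1,"dx":0,"dy":0,"dz":0,"twist":0},{"claw":0.1,"dx":0,"dy":0,"dz":0,"twist":0},{"claw":0.1,"dx":0,"dy":0,"dz":0,"twist":0}]'
python3 - <<'E'
from h import *
s=r.get_state();t=s["tool_pos"];im,d=eyes.snapshot("wrist");cv2.imwrite("pics/w7.png",im);P,uv=cloud("wrist",d,s)
u,v=uv.T
box=(u>280)&(u<360)&(v>270)&(v<400)
k=box&(abs(P[:,2]-.216)<.0015);c,rr=cv2.minEnclosingCircle(P[k,:2].astype(np.float32));w=np.array(c)-[.571,-.0907];print(k.sum(),c,rr,np.degrees(np.arctan2(w[1],w[0])),np.hypot(*w),t)
E
```

```text
clock: 18.9
tool_pos: [0.5351, -0.1514, 0.1776]
eef_rot: [0.86, 0.51, -0.0, -0.001]
contact_force: [-0.9, 1.3, -2.2]
opening: 0.268
finger_force: 50.0
clock: 19.7
tool_pos: [0.6401, -0.0871, 0.1777]
eef_rot: [0.86, 0.51, 0.001, 0.0]
contact_force: [-1.4, -2.8, -1.8]
opening: 0.265
finger_force: 50.0
clock: 20.0
tool_pos: [0.64, -0.0884, 0.1778]
eef_rot: [0.86, 0.51, 0.001, 0.0]
contact_force: [4.3, 1.4, -6.0]
opening: 0.267
finger_force: 50.0
1719 (0.6422141790390015, -0.08796825259923935) 0.011029022745788097 2.1967661053053225 0.07126655414751386 [ 0.63997144 -0.08838238  0.17775854]
```

View pics/w7.png

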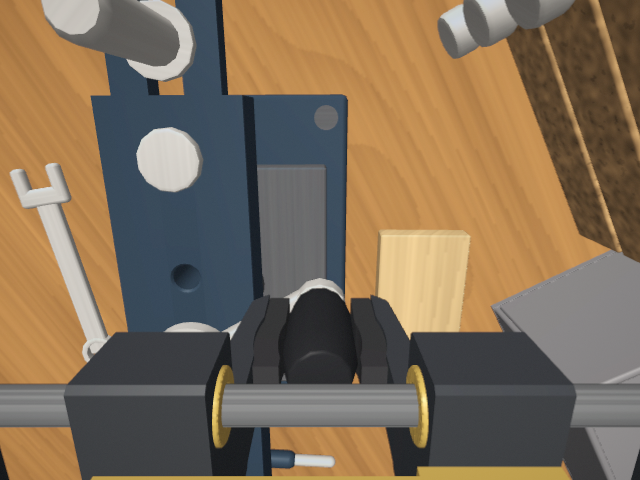

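The handle is gripped at px (320,340), at the same angle as when closed, and the pin still hangs in the slot at upper left.

```bash
python3 -c "
from plant import r
print(r.finish_job())"
```

```text
the job is handed in; nothing more can be done
None
```

The job is handed in with no verdict returned: the pin hangs in the notch, the press was wound closed against its stop and back exactly two turns (handle measured within 0.2° of its closed angle), and the gripper is still holding the handle at 50 N.

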